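# Put the clay tools back in their tagged bays

### The job

The T-headed scraper was put into the wrong bay of the tool rack: first move it to the empty bay whose tag shows its own outline. Then draw the wooden paddle completely out from under the banding wheel, set it down flat on the open bench and let go, so that you can take it again by its middle and lay it flat in the bay whose tag shows the paddle. Leave the third tool in its bay, and do not shift the tray on the wheel, the bowl or the jar.

Things in the scene. Friction and masses are not known exactly. Their poses are not given: they have to be found in the camera images.
- paddle: wooden paddle, 200 mm long, 18 mm thick; origin mid-length on its underside, x along it, z up as it lies. Handle 20 mm wide, x = -100 to +25 mm; blade 36 mm wide, +25 to +100 mm; about 150 g. Starts on the bench, blade under the bat of the banding wheel, about half of it (the handle end, -x) sticking out towards the robot.
- paddle_tip (a point): middle of the end of the paddle's blade (x = +100 mm on the tool, 9 mm above its underside)
- scraper: scraper with a wooden handle and a short steel crosspiece, 200 mm long, 18 mm thick; origin mid-length on its underside, x along it, z up as it lies. The handle, 20 mm wide, runs from x = -100 to +70 mm; the crosspiece, 36 mm wide, from +70 to +100 mm. About 160 g. At the start it lies in the paddle's bay.
- tamper: double-ended wooden tamper, 200 mm long, 18 mm thick; origin mid-length on its underside, x along it, z up as it lies. 20 mm wide in the middle 110 mm and 36 mm wide at both ends. It lies in its own bay and stays there.
- bay_paddle: storage bay of the rack (three alike but for the tag), x along it, origin under its 220 x 56 x 6 mm floor plate. Both ends have pocket walls 26 mm high above the floor, 5 mm thick: inside 46 mm wide, 210 mm long overall. Side walls stand only at |x| 45 to 105 mm: open to the fingers between. Flat paper tag at the +x end with the black outline of the paddle. Scraper in it.
- bay_scraper: storage bay of the rack (three alike but for the tag), x along it, origin under its 220 x 56 x 6 mm floor plate. Both ends have pocket walls 26 mm high above the floor, 5 mm thick: inside 46 mm wide, 210 mm long overall. Side walls stand only at |x| 45 to 105 mm: open to the fingers between. Flat paper tag at the +x end with the black outline of the scraper. Empty.
- bay_tamper: storage bay of the rack (three alike but for the tag), x along it, origin under its 220 x 56 x 6 mm floor plate. Both ends have pocket walls 26 mm high above the floor, 5 mm thick: inside 46 mm wide, 210 mm long overall. Side walls stand only at |x| 45 to 105 mm: open to the fingers between. Flat paper tag at the +x end with the black outline of the tamper. Tamper in it.
- rack: fixed grey base of the rack, 290 x 246 x 12 mm (from x = -127 to +163 mm in its frame), that carries the three bays side by side 76 mm apart across y, in any order. Origin on the bench. The bays' floors are 18 mm above the bench, their walls' tops 44 mm.
- wheel: fixed banding wheel: foot of 30 mm radius and 12 mm height, column of 20 mm radius, disc of 95 mm radius from 44 to 54 mm height, and on it a grey round bat of 125 mm radius from 54 to 70 mm height. Origin on the bench, on the wheel's axis.
- tray: bystander: loose white ceramic tray with black stripes, 150 x 190 x 26 mm, standing on the bat (its top 96 mm above the bench); origin at the centre of its underside.
- bowl: bystander: white bowl of 50 mm radius, 60 mm high, on the bench; origin at the centre of its underside.
- jar: bystander: closed jar of 33 mm radius, 85 mm high, on the bench; origin at the centre of its underside.
Mind the look-alikes: they are no part of the job. What is shaped like the scraper but green or yellow is not meant.

How it is judged:
By the outcome, as a careful person would: the job done as asked, in the order asked, and still so for the second after the job is handed in, with the robot touching nothing.
It also fails if it takes over 64 s, if anything falls off the work surface, if the arm or the gripper's body presses on something with over 40 N, if the wrist force passes 120 N, or if a joint passes its speed limit or range.

### The arm

A 6-joint arm with a two-finger parallel gripper is mounted at the origin on the work surface. World frame = base frame: x ahead of the robot, y to its left, z up, the work surface at z = 0. Lengths are in m, angles in rad, forces in N, time in s.
With the tool pointing down it reaches from about 0.3 to 0.75 m from the base axis. Payload 8.5 kg.
Tool frame: the origin (TCP) lies at the very end of the fingers, on their centre line; the grasp point (between the pads) lies 19 mm behind it; z points along the fingers, y is the line along which they close (so a half turn about z gives the same grasp; the last joint's range is limited). The gripper opens to 85 mm and grips with 20 to 120 N. Pads are 22 mm wide; open, the fingers measure 114 mm over their backs; the gripper's body (76 mm by 85 mm) begins 54 mm behind the grasp point. The pads swing forward as they close: fully open they stand 13 mm farther back than shut.
Start: joints at [-0.215, 0.381, 1.297, -0, 1.464, -0.215], TCP at [0.55, 0, 0.231] pointing down, gripper open.
Joint ranges: [-3.11, 3.11], [-0.89, 2.33], [0.22, 2.48], [-1.42, 4.56], [0.17, 2.85], [-2.88, 2.88]. Speed limits (rad/s): [2.39, 2.39, 3.14, 3.14, 3.14, 3.14].

### API

Orientations are given as a unit quaternion [x, y, z, w].
In Python, from plant import env, imaging, job gives the robot as it stands. The module is installed in compiled form; this text tells all that it offers.
- The arm moves only by the shell command python3 -m jog 'ROWS' [OPENING]. ROWS is JSON, a list that holds one entry, the list of rows, each a list of 4 numbers: the shift along the world's x, y, z in m, then the turn about the world's z in degrees. In form: [[[x, y, z, yaw], ...]]. A call has 1 to 12 rows; each row shifts and turns the commanded pose from where the row before left it; what a row does not reach is not made up. A row lasts 1/8 s, in which the tool goes at most 62.5 mm and 10.7 degrees, less where a joint would pass 70% of its speed; a pose out of reach is approached as far as the arm can. A call is refused whole if a number of a shift passes 0.0625 or a number of a turn 10.7, either way. A call with a gripper value outside its range is refused whole. OPENING is the closure, from -1 (fully open) to 1 (shut), set as the call begins (- or left out, the last holds). The fingers move at their own pace and stop on an object; the grip force is fixed at half the most. Time passes only in rows, so rows that do not move let the fingers close. It gives the time, the measured TCP pose, the force, the opening and the grip force at its end, in the units of the state.
- env.get_obs(): the state, without advancing time (a new reading comes with each control period).
- imaging.grab_frame(name): name is "scene" or "side" or "wrist"; returns a dict with "pixels" (480x640x3 uint8, red, green, blue), "vertical_fov" (degrees; the focal length in pixels is half the picture's height over the tangent of half this angle, whatever the lens; pixels are square), "cx", "cy" (the principal point, pixels), "R" (3x3) and "t" (3): a world point X has camera coordinates R X + t; the wrist camera has in their place "hand_eye" (4x4, takes a point from camera to tool coordinates, whose origin is the TCP and whose axes are the flange's). Camera axes: x right, y down, z forward; pixel columns grow to the right and rows downward; lengths in m; the calibration is good to about 2 mm. A picture is of the moment at which its call begins: read the wrist's pose just before it. There is no depth.
- job.sign_off(): hands the job in; it is judged then, once.
The state is a dict: "time_s": time; "q": joint angles; "qd": joint speeds; "joint_efforts": joint torques, N m; "tool_pos": TCP position; "tcp_rot": TCP orientation; "ft_force": force on the tool from outside, world axes, zero at the start; "torque": the same for the moment, N m; "finger_gap": finger opening in m; "finger_force": force on a finger pad.
Only numpy, scipy, OpenCV 4.12 (cv2) and the standard library are available. Lean on these libraries where they do the work, as an engineer would, in place of code of your own. Each camera call takes 0.05 s, during which the arm holds its last target. There are 200 camera calls.

## Working session

There is one attempt and no reset: what is moved stays moved. The work goes in short steps, Python scripts to look and compute and a shell command to move; the robot and the scene stay as the last step left them, time stands still between calls to the robot, and variables do not carry over. Pictures are saved under pics/ and viewed, at most 10 in all, crops included, and the job is handed in when it is done.

```bash
mkdir -p pics; cat > h.py <<'E'
import numpy as np,cv2,pickle
from scipy.spatial.transform import Rotation as Ro
def grab(n):
    from plant import env,imaging
    o=env.get_obs(); f=imaging.grab_frame(n); f['obs']=o
    return f
def cam(f):
    F=240/np.tan(np.radians(f['vertical_fov'])/2)
    if 'hand_eye' in f:
        T=np.eye(4);T[:3,:3]=Ro.from_quat(f['obs']['tcp_rot']).as_matrix();T[:3,3]=f['obs']['tool_pos']
        M=np.linalg.inv(T@np.array(f['hand_eye']));R,t=M[:3,:3],M[:3,3]
    else:R,t=np.array(f['R']),np.array(f['t'])
    return F,f['cx'],f['cy'],R,t
def px2w(f,u,v,z):
    F,cx,cy,R,t=cam(f);d=R.T@np.array([(u-cx)/F,(v-cy)/F,1]);c=-R.T@t
    return c+d*(z-c[2])/d[2]
def w2px(f,X):
    F,cx,cy,R,t=cam(f);c=R@np.array(X)+t
    return F*c[0]/c[2]+cx,F*c[1]/c[2]+cy
def save(f,p,crop=None,s=1):
    im=f['pixels'][:,:,::-1]
    if crop:
        a,b,c,d=crop;im=im[b:d,a:c]
    cv2.imwrite('pics/'+p,cv2.resize(im,None,fx=s,fy=s,interpolation=cv2.INTER_CUBIC))
E
python3 - <<'E'
from h import *
for n in('scene','side','wrist'):
    f=grab(n);save(f,n+'0.png');pickle.dump(f,open(n+'0.pkl','wb'))
    print(n,{k:v for k,v in f.items() if k not in('pixels','obs')})
print(f['obs'])
E
```

```text
scene {'vertical_fov': 55.11928565979531, 'cx': 326.6181298611272, 'cy': 237.66007453644323, 'R': array([[-0.19506932,  0.98075516,  0.00820156],
       [ 0.74654044,  0.15389771, -0.64729658],
       [-0.63610167, -0.12014491, -0.76219411]]), 't': array([ 0.06445064, -0.34062041,  1.48267175])}
side {'vertical_fov': 57.34663475977609, 'cx': 317.11913954805186, 'cy': 238.40426581233885, 'R': array([[ 0.90599226, -0.42327355,  0.00418641],
       [-0.27728914, -0.60093571, -0.74965793],
       [ 0.31982614,  0.67802343, -0.66181226]]), 't': array([-0.45752805,  0.19436442,  1.23344609])}
wrist {'vertical_fov': 71.32792440125783, 'cx': 318.49597616296546, 'cy': 244.39737008845518, 'hand_eye': array([[-3.14840289e-04, -9.59676825e-01, -2.81105484e-01,
         7.17856305e-02],
       [ 9.99999679e-01, -5.09362369e-04,  6.18924506e-04,
        -9.97965473e-04],
       [-7.37152060e-04, -2.81105199e-01,  9.59676677e-01,
        -1.44021345e-01],
       [ 0.00000000e+00,  0.00000000e+00,  0.00000000e+00,
         1.00000000e+00]])}
{'time_s': 0.1, 'q': array([-2.15297382e-01,  3.81165031e-01,  1.29815189e+00,  1.88859936e-06,
        1.46357015e+00, -2.15316749e-01]), 'qd': array([ 0.00113537, -0.00134596, -0.00295487, -0.00213463, -0.00290875,
       -0.00036639]), 'joint_efforts': array([ 3.76895419e-03, -4.49219084e+01, -2.31655884e+01, -2.33104493e-04,
        3.63802450e-03,  7.57992581e-06]), 'tool_pos': array([5.49753378e-01, 5.35327139e-05, 2.30765114e-01]), 'tcp_rot': array([ 7.07099858e-01,  7.07113409e-01, -3.48513476e-04, -5.45359913e-04]), 'ft_force': array([ 0.13833456,  0.49083124, -0.00801907]), 'torque': array([-0.02126487, -0.00080572,  0.00159014]), 'finger_force': 0.0, 'finger_gap': 0.08573522035616545}
```

View pics/scene0.png

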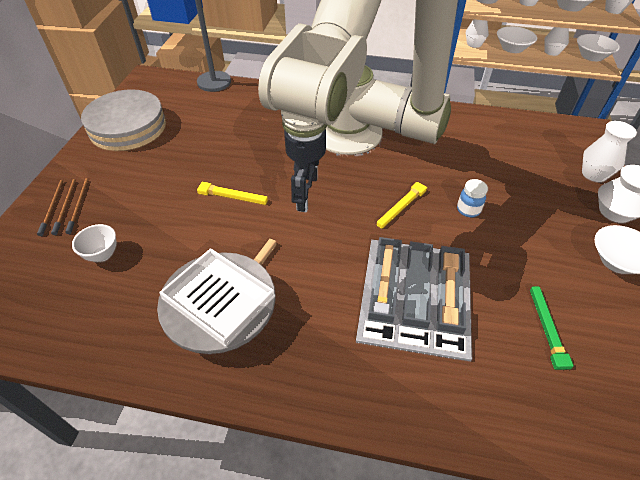

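View pics/side0.png

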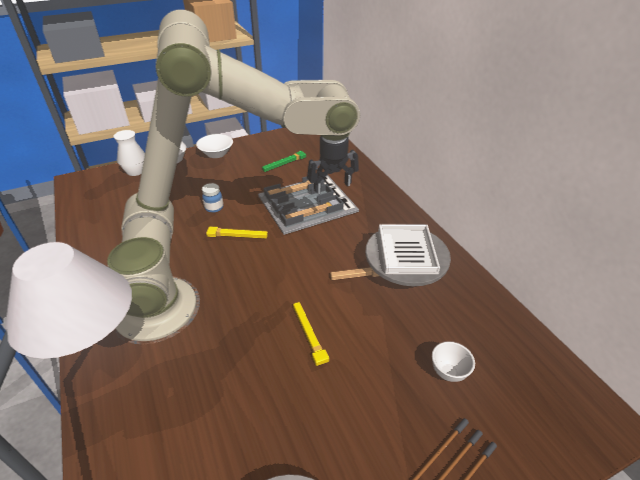

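Candidates for the scraper in the scene view are:
- the wooden tool at (385,280) in the left bay
- the wooden tool at (452,285) in the right bay, double-ended, so the tamper
- the yellow ones at (232,193) and (402,205)
- the green one at (551,328)

I choose (385,280), wood with a steel head. The only paddle-like handle is at (268,252), under the bat. The side view agrees. One close crop will check the choice and the tags.

```bash
python3 - <<'E'
from h import *
f=pickle.load(open('scene0.pkl','rb'));save(f,'crop_rack.png',(345,225,490,365),4)
for n,u,v,z in [('scr',385,280,.036),('tagL',380,330,.02),('tagM',415,337,.02),('tagR',450,343,.02),('c1',373,239,.012),('c2',470,249,.012),('c3',471,357,.012),('c4',358,342,.012),('hand',275,243,.018),('h2',258,264,.018),('wheel',216,300,.07)]: print(n,px2w(f,u,v,z).round(4))
E
```

```text
scr [0.5801 0.1871 0.036 ]
tagL [0.7024 0.1919 0.02  ]
tagM [0.7041 0.2677 0.02  ]
tagR [0.7035 0.3418 0.02  ]
c1 [0.4418 0.1429 0.012 ]
c2 [0.4252 0.3865 0.012 ]
c3 [0.723  0.3876 0.012 ]
c4 [0.736  0.1493 0.012 ]
hand [ 0.5098 -0.0968  0.018 ]
h2 [ 0.5819 -0.1195  0.018 ]
wheel [ 0.7294 -0.1628  0.07  ]
```

View pics/crop_rack.png

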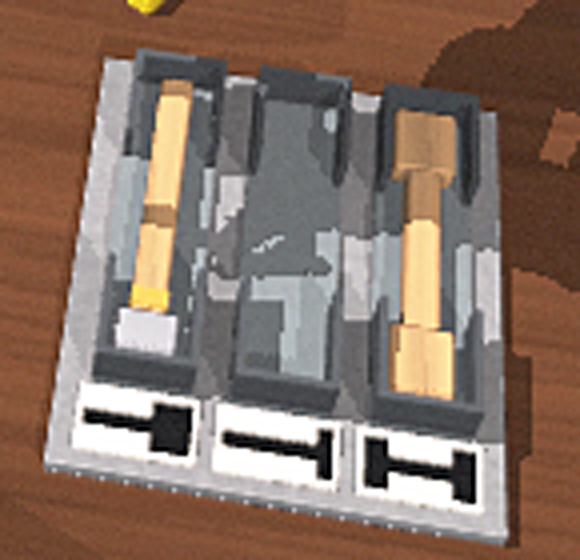

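The crop shows the paddle-tag bay on the left holding the steel-headed wooden scraper (scene pixel about 385,280). The scraper-tag bay in the middle is empty, and the tamper is on the right. Next I take a wrist view over the rack.

```bash
python3 -m jog '[[[0,0.025,0.005,10],[0,0.025,0.005,10],[0,0.025,0.005,10],[0,0.025,0.005,10],[0,0.025,0.005,10],[0,0.025,0.005,10],[0,0.025,0.005,10],[0,0.025,0.005,10],[0,0.025,0.005,10],[0,0,0,0],[0,0,0,0]]]' -1
python3 - <<'E'
from h import *
f=grab('wrist');save(f,'wrist1.png');pickle.dump(f,open('wrist1.pkl','wb'));print(f['obs']['tool_pos'],f['obs']['q'])
E
```

```text
time_s: 1.52
tool_pos: [0.5499, 0.2245, 0.2759]
tcp_rot: [0.001, 1.0, -0.0, -0.0]
ft_force: [0.5, -0.9, -0.4]
finger_gap: 0.0856
finger_force: 0.0
[0.54991232 0.22450739 0.27590589] [ 1.88596350e-01  4.35457254e-01  1.08064979e+00 -2.77039448e-04
  1.62632347e+00 -1.37975410e+00]
```

View pics/wrist1.png

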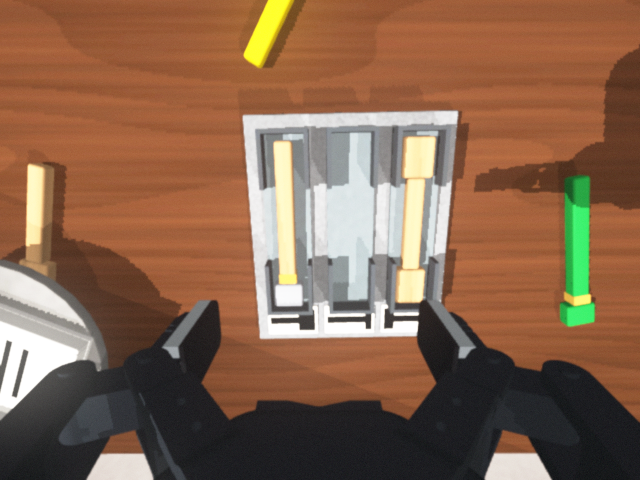

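The wrist view shows the scraper from (283,142) to (289,306) and the empty middle bay around (350,215). The tamper is at (412,220) and the paddle handle's end at (41,165), with the handle running to about (38,270).

```bash
python3 - <<'E'
from h import *
f=pickle.load(open('wrist1.pkl','rb'));s=pickle.load(open('scene0.pkl','rb'))
P=lambda n,u,v,z,f=f:print(n,(px2w(f,u,v,z)*1000).round(1))
for n,u,v in [('c1',243,115),('c2',458,111),('c3',438,335),('c4',262,338)]:P(n,u,v,.012)
P('scr end',283,142,.036);P('scr head',289,306,.036)
P('scr mid handle',286,215,.036)
P('tam end',420,136,.036);P('tam head',411,302,.036)
for n,u,v in [('Mwall l',326,130),('Mwall r',374,130),('M out bl',328,313),('M out br',372,313)]:P(n,u,v,.044)
P('tagM',349,322,.019)
P('pad endl',29,165,.018);P('pad endr',53,167,.018);P('pad r l',26,262,.018);P('pad r r',50,264,.018)
P('pad',275,243,.018,s)
# edge refine: handle by colour
im=cv2.cvtColor(f['pixels'],cv2.COLOR_RGB2HSV);m=cv2.inRange(im,(8,60,150),(25,170,255))
for nm,(a,b,c,d),z in [('scr',(265,135,310,276),.036),('pad',(15,150,70,262),.018),('tamper',(395,130,440,305),.036)]:
    q=np.zeros_like(m);q[b:d,a:c]=m[b:d,a:c];n,l,st,_=cv2.connectedComponentsWithStats(q);k=1+st[1:,4].argmax()
    ys,xs=np.where(l==k);W=np.array([px2w(f,x,y,z)[:2] for x,y in zip(xs,ys)])
    r=cv2.minAreaRect((W*1000).astype(np.float32));print(nm,st[k],r)
E
```

```text
c1 [442.8 138.7  12. ]
c2 [439.3 383.7  12. ]
c3 [727.7 389.1  12. ]
c4 [731.8 145.9  12. ]
scr end [472.7 185.9  36. ]
scr head [671.1 187.   36. ]
scr mid handle [554.2 186.8  36. ]
tam end [466.9 335.8  36. ]
tam head [665.9 340.9  36. ]
Mwall l [460.8 232.9  44. ]
Mwall r [460.9 284.   44. ]
M out bl [676.7 236.2  44. ]
M out br [676.9 291.   44. ]
tagM [703.4 265.1  19. ]
pad endl [ 497.5 -114.4   18. ]
pad endr [499.8 -86.8  18. ]
pad r l [ 617.7 -147.8   18. ]
pad r r [ 620.4 -117.9   18. ]
pad [509.8 -96.8  18. ]
scr [ 273  140   25  136 1022] ((549.87744140625, 186.23692321777344), (158.51145935058594, 23.357215881347656), 0.08679192513227463)
pad [  15  150   55  112 2714] ((548.0350341796875, -111.63740539550781), (65.33727264404297, 151.5982208251953), 78.00611114501953)
tamper [ 395  136   41  167 2099] ((566.35302734375, 336.4689025878906), (199.49478149414062, 36.57998275756836), 0.8606143593788147)
```

```bash
python3 -m jog '[[[0.016,-0.019,-0.03,0],[0.016,-0.019,-0.04,0],[0,0,-0.05,0],[0,0,-0.05,0],[0,0,-0.04,0],[0,0,-0.03,0],[0,0,-0.014,0],[0,0,0,0],[0,0,0,0]]]' -0.2; python3 -m jog '[[[0,0,0,0],[0,0,0,0],[0,0,0,0],[0,0,0,0],[0,0,0,0]]]' 1
```

```text
time_s: 2.7
tool_pos: [0.5827, 0.1869, 0.0237]
tcp_rot: [0.0, 1.0, 0.0, 0.001]
ft_force: [-0.1, 0.6, -0.9]
finger_gap: 0.0512
finger_force: 0.0
time_s: 3.32
tool_pos: [0.5824, 0.187, 0.0234]
tcp_rot: [-0.0, 1.0, 0.0, 0.001]
ft_force: [-0.6, -1.1, 5.9]
finger_gap: 0.0183
finger_force: 60.8
```

```bash
python3 -m jog '[[[0,0,0.02,0],[0,0,0.035,0],[-0.002,0.02,0,0.5],[-0.002,0.038,0,0.5],[-0.001,0.019,0,0],[0,0,0,0],[0,0,0,0]]]'
python3 - <<'E'
from h import *
f=grab('wrist');save(f,'wrist2.png',(200,90,480,370),2);pickle.dump(f,open('wrist2.pkl','wb'))
E
```

```text
time_s: 4.2
tool_pos: [0.5769, 0.2635, 0.0768]
tcp_rot: [-0.009, 1.0, -0.0, -0.0]
ft_force: [0.1, -0.4, -1.6]
finger_gap: 0.0184
finger_force: 59.8
```

View pics/wrist2.png

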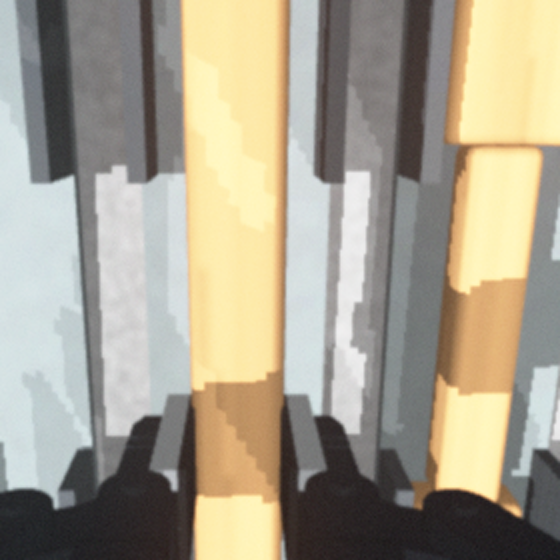

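The held scraper (crop columns 187–288) sits centred between the middle bay's walls (about 150 and 322). I check the lengthwise fit from the wall end at crop row 183 and lower.

```bash
python3 - <<'E'
from h import *
f=pickle.load(open('wrist2.pkl','rb'))
for u,v in [(150,182),(322,182),(360,182)]: print((px2w(f,200+u/2,90+v/2,.044)*1000).round(1))
print((px2w(f,293,90,.092)*1000).round(1),(px2w(f,342,90,.092)*1000).round(1))
E
python3 -m jog '[[[0,0,-0.03,0],[0,0,-0.015,0],[0,0,-0.007,0],[0,0,0,0],[0,0,0,0]]]'
```

```text
[522.3 240.2  44. ]
[521.5 285.1  44. ]
[521.3 295.   44. ]
[485.6 253.3  92. ] [485.3 270.6  92. ]
time_s: 4.88
tool_pos: [0.5774, 0.2641, 0.0261]
tcp_rot: [-0.009, 1.0, 0.0, 0.001]
ft_force: [-0.6, -0.5, -0.5]
finger_gap: 0.0183
finger_force: 59.8
```

```bash
python3 -m jog '[[[0,0,-0.003,0],[0,0,0,0]]]'; python3 -m jog '[[[0,0,0,0],[0,0,0,0],[0,0,0.03,0],[0,0,0.06,0],[0,0,0.06,0],[-0.008,-0.05,0.03,-4],[-0.01,-0.06,0,-4],[-0.01,-0.06,0,-4],[-0.01,-0.06,0,-4],[-0.01,-0.06,0,0],[-0.01,-0.06,0,0],[0,0,0,0]]]' -0.2
python3 -m jog '[[[0,0,0,0]]]'
python3 - <<'E'
from h import *
f=grab('wrist');save(f,'wrist3.png');pickle.dump(f,open('wrist3.pkl','wb'))
s=grab('scene');pickle.dump(s,open('scene3.pkl','wb'))
cv2.imwrite('pics/comb3.png',cv2.resize(np.hstack([f['pixels'],cv2.resize(s['pixels'][225:365,345:490],(497,480))])[:,:,::-1],(800,338)))
E
```

```text
time_s: 5.12
tool_pos: [0.5775, 0.2641, 0.0234]
tcp_rot: [-0.009, 1.0, 0.0, 0.001]
ft_force: [-1.0, 0.6, 4.2]
finger_gap: 0.0182
finger_force: 60.5
time_s: 6.62
tool_pos: [0.5184, -0.0896, 0.2023]
tcp_rot: [0.133, 0.991, -0.0, 0.0]
ft_force: [-0.9, 0.4, 0.4]
finger_gap: 0.0508
finger_force: 0.0
time_s: 6.75
tool_pos: [0.519, -0.0857, 0.2023]
tcp_rot: [0.131, 0.991, 0.0, -0.0]
ft_force: [-0.5, 0.3, 0.7]
finger_gap: 0.0515
finger_force: 0.0
```

View pics/comb3.png

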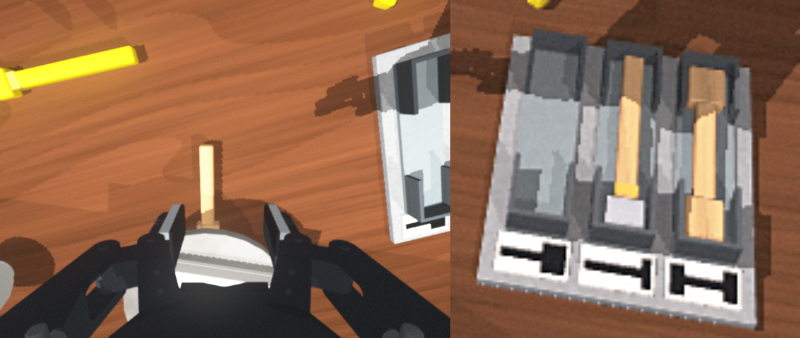

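The scraper lies in the middle bay. The paddle handle runs from full-size (293,206) to about (297,315), with a yellow look-alike near (100,100).

```bash
python3 - <<'E'
from h import *
f=pickle.load(open('wrist3.pkl','rb'));s=pickle.load(open('scene0.pkl','rb'))
im=cv2.cvtColor(f['pixels'],cv2.COLOR_RGB2HSV);m=cv2.inRange(im,(8,50,170),(25,160,255))
q=np.zeros_like(m);q[190:330,265:325]=m[190:330,265:325]
n,l,st,_=cv2.connectedComponentsWithStats(q);k=1+st[1:,4].argmax();print(st[k])
for v in range(st[k][1]+4,st[k][1]+st[k][3]-2,10):
    x=np.where(l[v]==k)[0];a,b=px2w(f,x[0]-.5,v,.018),px2w(f,x[-1]+.5,v,.018);print(v,x[0],x[-1],((a+b)/2*1000).round(1),np.linalg.norm(a-b).round(4))
print('end',px2w(f,293,st[k][1],.018).round(4))
for u,v in [(197,71),(0,117),(15,135)]:print('yel',px2w(f,u,v,.018).round(3))
for u,v in [(268,198),(200,187)]:print('yelS',px2w(s,u,v,.018).round(3))
# bat: ellipse edges in scene
for u,v in [(158,300),(275,297),(216,350)]:print('bat',px2w(s,u,v,.07).round(3))
a=[np.linalg.norm(1)];print(Ro.from_quat(f['obs']['tcp_rot']).as_matrix()[:,0])
E
```

```text
[ 265  204   47  121 1483]
208 282 302 [ 498.9 -107.3   18. ] 0.0208
218 282 303 [ 508.8 -109.7   18. ] 0.022
228 283 303 [ 518.8 -112.1   18. ] 0.0212
238 283 303 [ 528.8 -115.    18. ] 0.0214
248 283 303 [ 539. -118.   18.] 0.0216
258 280 303 [ 549.  -122.5   18. ] 0.0248
268 268 304 [ 558.1 -131.2   18. ] 0.0387
278 265 303 [ 568.3 -136.4   18. ] 0.0411
288 265 303 [ 579.2 -139.7   18. ] 0.0415
298 285 303 [ 593.2 -132.7   18. ] 0.0204
308 287 303 [ 604.8 -134.9   18. ] 0.0184
318 287 303 [ 616.4 -138.3   18. ] 0.0186
end [ 0.4954 -0.1053  0.018 ]
yel [ 0.359 -0.154  0.018]
yel [ 0.348 -0.343  0.018]
yel [ 0.366 -0.338  0.018]
yelS [ 0.359 -0.158  0.018]
yelS [ 0.356 -0.356  0.018]
bat [ 0.754 -0.284  0.07 ]
bat [ 0.697 -0.041  0.07 ]
bat [ 0.84  -0.122  0.07 ]
[-9.65829697e-01  2.59177509e-01  1.25383337e-04]
```

```bash
python3 -m jog '[[[0.012,-0.017,-0.03,0],[0.013,-0.016,-0.04,0],[0,0,-0.04,0],[0,0,-0.04,0],[0,0,-0.03,0],[0,0,-0.016,0],[0,0,0,0],[0,0,0,0]]]' -0.2; python3 -m jog '[[[0,0,0,0],[0,0,0,0],[0,0,0,0],[0,0,0,0],[0,0,0,0]]]' 1
```

```text
time_s: 7.85
tool_pos: [0.5447, -0.119, 0.0075]
tcp_rot: [0.13, 0.991, -0.0, 0.001]
ft_force: [-0.5, 0.7, 0.2]
finger_gap: 0.0514
finger_force: 0.0
time_s: 8.48
tool_pos: [0.5443, -0.1191, 0.0073]
tcp_rot: [0.13, 0.991, -0.0, 0.001]
ft_force: [-0.8, -0.3, 5.9]
finger_gap: 0.0186
finger_force: 59.3
```

```bash
python3 -m jog '[[[-0.009,0.0024,0.001,0],[-0.018,0.0048,0,0],[-0.027,0.0072,0,0],[-0.027,0.0072,0,0],[-0.027,0.0072,0,0],[-0.018,0.0048,0,0],[-0.009,0.0024,-0.001,0],[0,0,0,0],[0,0,0,0]]]'; python3 -m jog '[[[0,0,0,0],[0,0,0,0],[0,0,0,0],[0,0,0.04,0],[0,0,0.06,0],[0,0,0.06,0],[0,0,0.03,0],[0,0,0,0],[0,0,0,0],[0,0,0,0]]]' -0.2
python3 - <<'E'
from h import *
f=grab('wrist');pickle.dump(f,open('wrist4.pkl','wb'))
s=grab('scene');pickle.dump(s,open('scene4.pkl','wb'))
cv2.imwrite('pics/comb4.png',cv2.resize(np.hstack([f['pixels'],s['pixels']])[:,:,::-1],(800,300)))
im=cv2.cvtColor(f['pixels'],cv2.COLOR_RGB2HSV);m=cv2.inRange(im,(8,50,170),(25,160,255))
q=np.zeros_like(m);q[100:,230:400]=m[100:,230:400]
n,l,st,_=cv2.connectedComponentsWithStats(q);k=1+st[1:,4].argmax();print(st[k])
for v in range(st[k][1],st[k][1]+st[k][3],10):
    x=np.where(l[v]==k)[0];a,b=px2w(f,x[0]-.5,v,.018),px2w(f,x[-1]+.5,v,.018);print(v,x[0],x[-1],((a+b)/2*1000).round(1),np.linalg.norm(a-b).round(4))
E
```

```text
time_s: 9.6
tool_pos: [0.4095, -0.0835, 0.0073]
tcp_rot: [0.131, 0.991, -0.001, 0.001]
ft_force: [-2.0, -1.8, 14.0]
finger_gap: 0.0178
finger_force: 60.3
time_s: 10.85
tool_pos: [0.4085, -0.0828, 0.1951]
tcp_rot: [0.131, 0.991, 0.0, -0.001]
ft_force: [0.4, -1.1, 0.1]
finger_gap: 0.0515
finger_force: 0.0
[  230   100   170   270 17664]
100 326 398 [310.  -16.1  18. ] 0.0649
110 284 399 [313.4 -35.7  18. ] 0.1039
120 246 376 [314.4 -64.3  18. ] 0.1183
130 230 330 [315.3 -93.8  18. ] 0.0919
140 231 265 [ 316.  -124.7   18. ] 0.0321
150 230 315 [ 330.3 -105.6   18. ] 0.0795
160 231 330 [ 340.8 -101.1   18. ] 0.0932
170 234 300 [ 346.3 -116.    18. ] 0.063
180 239 328 [ 359.2 -103.6   18. ] 0.0853
190 255 328 [370.2 -99.   18. ] 0.0707
200 243 328 [ 377.9 -107.2   18. ] 0.0828
210 265 399 [398.9 -66.4  18. ] 0.1312
220 250 399 [406.6 -76.   18. ] 0.147
230 230 399 [413.8 -88.1  18. ] 0.168
240 240 398 [424.8 -86.4  18. ] 0.1585
250 233 398 [434.  -92.5  18. ] 0.1669
260 230 399 [444.  -96.3  18. ] 0.1724
270 230 399 [454.4 -99.1  18. ] 0.1739
280 230 399 [ 465. -102.   18.] 0.1755
290 263 399 [480.3 -88.3  18. ] 0.1427
300 263 372 [ 487.6 -104.9   18. ] 0.1156
310 264 366 [ 498.2 -110.5   18. ] 0.1093
320 264 372 [ 510.4 -110.5   18. ] 0.1167
330 267 367 [ 521.7 -114.6   18. ] 0.1092
340 301 375 [539.5 -95.7  18. ] 0.0818
350 301 378 [552.1 -97.1  18. ] 0.0859
360 292 380 [ 563.5 -104.    18. ] 0.099
```

View pics/comb4.png

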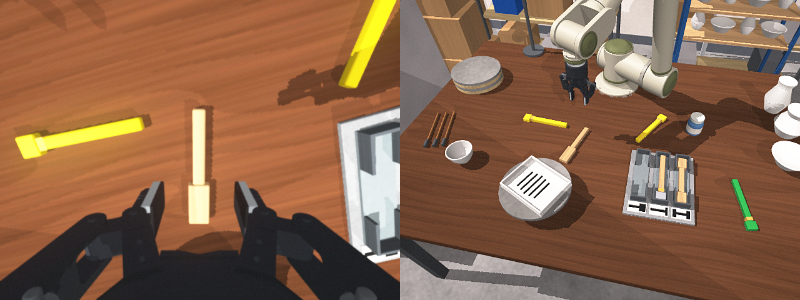

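The paddle lies clear of the bat, flat, and released. In the full-size wrist view its handle end is at (318,175), the blade step at (319,297) and the blade end at (318,357). The tray, bowl and jar are unmoved, and the paddle bay is empty.

```bash
python3 - <<'E'
from h import *
f=pickle.load(open('wrist4.pkl','rb'));g=cv2.GaussianBlur(cv2.cvtColor(f['pixels'],cv2.COLOR_RGB2HSV),(3,3),0)[:,:,2].astype(int)
S=f['pixels'].astype(int).min(2)
for v in (185,200,220,240,260,280,310,330,345):
    r=S[v,285:355];x=np.where(r>0.6*S[v,310:328].mean())[0]+285;a,b=px2w(f,x[0]-.5,v,.018),px2w(f,x[-1]+.5,v,.018)
    print(v,x[0],x[-1],((a+b)/2*1000).round(1),round(np.linalg.norm(a-b)*1000,1))
for v in (175,297,357):print(v,(px2w(f,318.5,v,.018)*1000).round(1))
print(f['obs']['tool_pos'])
# scraper placed check + bystanders shift
a=pickle.load(open('scene0.pkl','rb'))['pixels'].astype(int);b=pickle.load(open('scene4.pkl','rb'))['pixels'].astype(int)
for n,(x,y,X,Y) in dict(tray=(165,260,275,345),bowl=(73,225,118,264),jar=(458,180,488,218),tam=(436,245,468,325)).items():print(n,abs(a-b)[y:Y,x:X].mean().round(2))
E
```

```text
185 308 327 [372.  -73.8  18. ] 19.0
200 308 327 [385.9 -77.5  18. ] 19.3
220 308 327 [404.8 -82.6  18. ] 19.6
240 308 327 [424.5 -87.9  18. ] 19.9
260 308 327 [444.8 -93.3  18. ] 20.3
280 309 326 [465.8 -99.   18. ] 18.6
310 302 334 [ 499.  -107.4   18. ] 35.0
330 302 334 [ 522.  -113.6   18. ] 35.7
345 302 333 [ 539.8 -118.9   18. ] 35.1
175 [363.3 -70.4  18. ]
297 [ 484.6 -103.    18. ]
357 [ 554.7 -121.8   18. ]
[ 0.4085003  -0.08277101  0.19510539]
tray 2.4
bowl 2.86
jar 34.74
tam 19.26
```

```bash
python3 -m jog '[[[0.027,-0.007,-0.03,0],[0.027,-0.007,-0.04,0],[0,0,-0.04,0],[0,0,-0.04,0],[0,0,-0.025,0],[0,0,-0.014,0],[0,0,0,0],[0,0,0,0]]]' -0.2; python3 -m jog '[[[0,0,0,0],[0,0,0,0],[0,0,0,0],[0,0,0,0],[0,0,0,0]]]' 1
```

```text
time_s: 11.95
tool_pos: [0.4632, -0.0971, 0.0076]
tcp_rot: [0.131, 0.991, -0.0, 0.0]
ft_force: [-0.8, 0.3, 0.7]
finger_gap: 0.0514
finger_force: 0.0
time_s: 12.58
tool_pos: [0.4632, -0.0971, 0.0081]
tcp_rot: [0.131, 0.991, -0.0, 0.001]
ft_force: [-1.2, 0.3, 6.2]
finger_gap: 0.018
finger_force: 59.3
```

```bash
python3 -m jog '[[[0,0,0.03,0],[0,0,0.06,0],[0.015,0.03,0,2],[0.016,0.04,0,3],[0.016,0.048,0,3],[0.016,0.048,0,3],[0.016,0.048,0,3],[0.016,0.04,0,2],[0.014,0.031,0,0],[0,0,0,0],[0,0,0,0],[0,0,0,0]]]'
python3 - <<'E'
from h import *
f=grab('wrist');save(f,'wrist5.png',(180,60,460,340),2);pickle.dump(f,open('wrist5.pkl','wb'))
E
```

```text
time_s: 14.08
tool_pos: [0.5717, 0.187, 0.0974]
tcp_rot: [-0.008, 1.0, -0.0, -0.0]
ft_force: [-0.0, -0.0, -0.7]
finger_gap: 0.0184
finger_force: 59.1
```

View pics/wrist5.png

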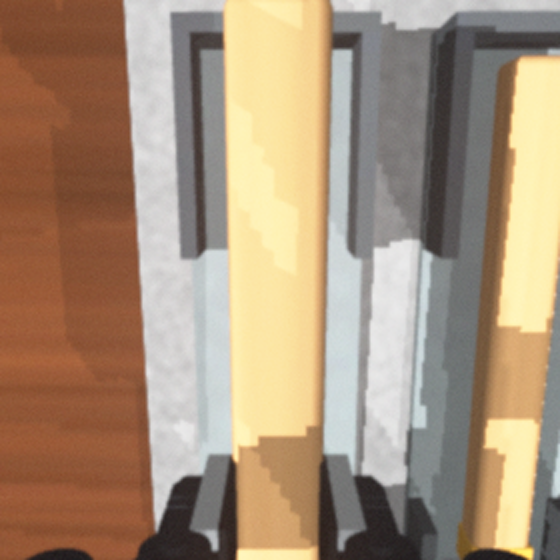

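The paddle (crop columns 232–325) sits between the left bay's end walls (inner faces about 193 and 360). I check the offsets numerically.

```bash
python3 - <<'E'
from h import *
f=pickle.load(open('wrist5.pkl','rb'));P=lambda u,v,z:(px2w(f,180+u/2,60+v/2,z)*1000).round(1)
print('inner walls',P(203,257,.044),P(350,257,.044),'outer',P(182,257,.044),P(372,257,.044)); print('inner end',P(275,33,.044),'corners',P(192,33,.044),P(362,33,.044))
z=.018+.089
print('handle',P(231,257,z),P(327,257,z),P(226,5,z),P(331,5,z),P(236,450,z),P(321,450,z))
E
```

```text
inner walls [523.5 164.9  44. ] [522.8 208.   44. ] outer [523.6 158.8  44. ] [522.7 214.5  44. ]
inner end [463.5 185.1  44. ] corners [463.8 162.9  44. ] [463.1 208.4  44. ]
handle [515.7 177.3 107. ] [515.4 196.5 107. ] [470.5 176.6 107. ] [470.2 195.6 107. ] [557.3 178.3 107. ] [557.  196.7 107. ]
```

```bash
python3 -m jog '[[[0,0,-0.03,0],[0,0,-0.025,0],[0,0,-0.012,0],[0,0,-0.003,0],[0,0,-0.002,0],[0,0,0,0],[0,0,0,0]]]'
```

```text
time_s: 15.0
tool_pos: [0.5724, 0.188, 0.0261]
tcp_rot: [-0.009, 1.0, 0.0, 0.001]
ft_force: [-0.2, -0.7, 3.8]
finger_gap: 0.0181
finger_force: 59.6
```

```bash
python3 -m jog '[[[0,0,0,0],[0,0,0,0],[0,0,0,0],[0,0,0.04,0],[0,0,0.06,0],[0,0,0.06,0],[-0.05,-0.05,0.03,0],[-0.06,-0.06,0,0],[-0.05,-0.05,0,0],[0,0,0,0],[0,0,0,0],[0,0,0,0]]]' -0.2
python3 - <<'E'
from h import *
s=grab('scene');pickle.dump(s,open('scene6.pkl','wb'));save(s,'scene6.png')
E
```

```text
time_s: 16.5
tool_pos: [0.4437, 0.0595, 0.2097]
tcp_rot: [-0.009, 1.0, 0.0, 0.0]
ft_force: [0.5, 0.2, -0.8]
finger_gap: 0.0512
finger_force: 0.0
```

View pics/scene6.png

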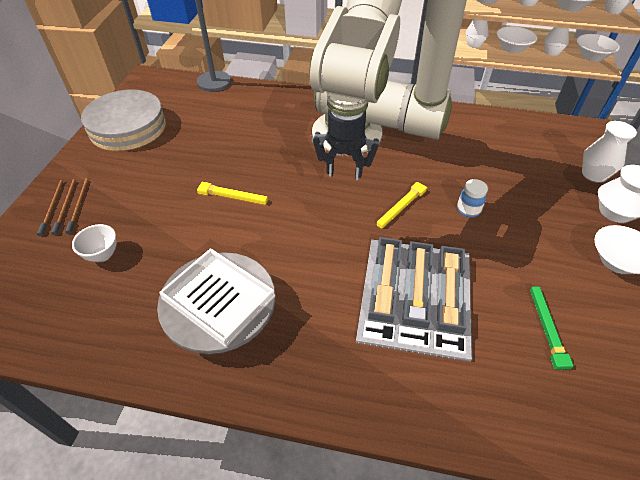

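The paddle lies in the left bay at (385,283), the scraper in the middle at (418,285) and the tamper on the right at (451,287). The tray, bowl and jar are where they were, and the gripper is clear.

```bash
python3 -c "
from plant import env,imaging,job
print(job.sign_off())"
```

```text
the job is handed in; nothing more can be done
None
```

The job is handed in at about 16.5 s: the final picture shows the scraper in its own bay, the paddle flat in its bay (drawn out, let go on the bench and regripped near its middle first), and the tamper, tray, bowl and jar where they were.

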